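Lay out the column-change tray

ROBOT

A 6-joint arm with a two-finger parallel gripper is mounted at the origin on a cart in front of the work surface, level with it; the furniture and walls round the work are solid. World frame = base frame: x ahead of the robot, y to its left, z up, the work surface at z = 0. Lengths are in m, angles in rad, forces in N, time in s.
With the tool pointing down it reaches from about 0.425 to 1.125 m from the base axis. Payload 14.9 kg.
Tool frame: the origin (TCP) lies midway between the tips of the shut fingers; the grasp point (between the pads) lies 19 mm behind it; z points along the fingers, y is the line along which they close (so a half turn about z gives the same grasp; the last joint's range is limited). The gripper opens to 91 mm and grips with 3 to 60 N. Pads are 32 mm wide; open, the fingers measure 118 mm over their backs; the gripper's body (76 mm by 178 mm) begins 60 mm behind the grasp point.
Start: joints at [-1.228, 0.379, 1.734, -0, 1.028, -0.033], TCP at [0.257, -0.651, 0.214] pointing down, gripper open.
Joint ranges: [-2.77, 2.77], [-0.74, 2.19], [0, 2.66], [-1.06, 4.2], [0.31, 2.87], [-3.08, 3.08]. Speed limits (rad/s): [1.89, 1.89, 2.39, 3.14, 3.14, 3.14].

INTERFACE

Orientations are given as a unit quaternion [x, y, z, w].
In Python, from plant import * gives the robot as it stands. The module is installed in compiled form; this text tells all that it offers.
- The arm moves only by the shell command python3 -m handwheel 'ROWS' [FORCE]. ROWS is JSON, a list of rows, each a list of 3 entries, a list of its own where there are three numbers: the shift along the tool's x, y, z each as a share of 0.2 m, from -1 to 1, then the turn about the tool's z as a share of 180 degrees, from -1 to 1, then the closure, from 0 (fully open) to 1 (shut). In form: [[[x, y, z], spin, hand], ...]. A call has 1 to 20 rows; each row shifts and turns the commanded pose from where the row before left it, along the tool's axes as they then stand; what a row does not reach is not made up. A row lasts 1/8 s, in which the tool goes at most 62.5 mm and 10.7 degrees, less where a joint would pass 70% of its speed; a pose out of reach is approached as far as the arm can. A call with a number of a shift or a turn outside -1 to 1 is refused whole. A call with a gripper value outside its range is refused whole. The fingers move at their own pace and stop on an object; FORCE is the grip in N (left out, the last holds). Time passes only in rows, so rows that do not move let the fingers close. It gives the time, the measured TCP pose, the force, the opening and the grip force at its end, in the units of the state.
- observe(): the state, without advancing time (a new reading comes with each control period).
- capture(name): name is "side" or "top"; returns a dict with "img" (480x640x3 uint8, red, green, blue), "z_map" (480x640 float32, m along the optical axis (not along the pixel's ray), 0 where there is no reading), "fx", "fy", "cx", "cy" (pixels), "eye" and "orientation" of the camera in the world. Camera axes: x right, y down, z forward; pixel columns grow to the right and rows downward; lengths in m; the calibration is good to about 2 mm. A picture is of the moment at which its call begins.
- job_done(): hands the job in; it is judged then, once.
Trained networks look in a picture, given as the dict that the camera call returned (one of the last four; its "shot" number tells which), for a name from the list of things; names that differ only in an ending like _2 or _b are one class to them, and where a whole thing is asked for, a point or a joint stands for the part that bears it (a point fixed in the world has none). Each returns a list of dicts, best first, with "score" (0 to 1); they miss things now and then, are a little off and sometimes report something else, mostly with a low value. They report only what shows in the picture. A call takes as long as a camera call.
- boxes_of(query, picture): "centre" ([column, row] in pixels, amid what is visible of it).
- masks_of(query, picture): "region" (480x640 bool, what is visible of it) and "centre" ([column, row] in pixels, amid what is visible of it).
- mark_of(query, picture): "centre" ([column, row] in pixels: a listed point, or the origin of a listed thing).
The state is a dict: "time_s": time; "qpos": joint angles; "qvel": joint speeds; "tau": joint torques, N m; "eef_pos": TCP position; "orientation": TCP orientation; "force": force on the tool from outside, world axes, zero at the start; "ft_torque": the same for the moment, N m; "gripper_width": opening from 0.0 (shut) to 1.0 (fully open); "finger_force": force on a finger pad.
Only numpy, scipy, OpenCV 4.12 (cv2) and the standard library are available. Lean on these libraries where they do the work, as an engineer would, in place of code of your own. Each camera call takes 0.05 s, during which the arm holds its last target. There are 200 camera calls.

TASK

Lay out the white tray for the column change: seat the short steel column in the long blue cradle, the spanner that is open at both ends in the black rest with the two orange slotted posts, the white ferrule tin in the round grey well, lid up, and the marker pen with the yellow band in the short blue rest, each lying level and about centred in its own holder. The longer column and the spanner with a ring end do not belong to this job: leave them lying where they are.

Things in the scene. Friction and masses are not known exactly. Their poses are not given: they have to be found in the camera images.
- short_column: short bright steel chromatography column, 162 mm long along its y, lying on the worktop: a round tube 8 mm thick (y -60 to +60 mm) between two hexagonal end fittings 14 mm wide, 12 mm high and 21 mm long. Origin under its middle, on the worktop; the tube's axis is 6 mm above the origin. 0.09 kg; grip the tube at its middle
- open_spanner: flat steel double open-ended spanner, a U-shaped jaw at either end, 148 mm long along its y, 6 mm thick. Shank 12 mm wide, 4 mm thick (1 to 5 mm above the origin), from y -42 to +45 mm; the jaws beyond are up to 34 mm wide. Origin under its middle, on the worktop. 0.08 kg; grip the shank at its middle with the fingertips close to the worktop
- ferrule_tin: round closed white tin, 64 mm diameter, 25 mm high, z up, lid fixed on; origin at the centre of its underside. 0.05 kg; the lid, the upper 14 mm, is gripped across its diameter
- marker_mid (a point): middle of a short round marker pen (black cap, grey barrel with a broad yellow band), on its axis, 6 mm above the worktop as it lies; the pen is 86 mm long along this point's y, 12 mm thick, 15 g, and can roll
- long_column: look-alike that stays: longer steel column, 178 mm along its y, 14 mm high, end fittings 16 mm wide, tube 10 mm thick. Origin under its middle, on the worktop
- ring_spanner: look-alike that stays: flat steel combination spanner, closed ring at one end and open jaw at the other, 137 mm along its y, 31 mm wide, 7 mm thick. Origin under its middle, on the worktop
- column_cradle: place of the short column: long blue holder fixed in the white tray. Plate 52 x 196 x 5 mm, long along y; two upright V-saddles at y = -44 and +44 mm (12 mm thick, 44 mm wide, top 31 mm above the origin; 90 degree V, 26 mm wide at the mouth). The tube lies in both Vs, its axis 24 mm above the origin, end fittings outside them. Origin: centre of plate's underside, 4 mm above the worktop; z up
- spanner_rest: place of the open-ended spanner: black holder fixed in the white tray. Plate 52 x 196 x 5 mm, long along y; two orange posts at y = -28 and +28 mm (8 mm thick, 44 mm wide, top 26 mm above the origin), with a flat slot 18 mm wide, 32 mm at the mouth, floor at 14 mm. The shank lies in both, jaws outside; spanner origin at 13 mm. Origin: centre of plate's underside, 4 mm above worktop; z up
- tin_well: place of the tin: grey holder fixed in the white tray (tray 234 x 216 mm, walls 14 mm high). Plate 92 x 96 x 4 mm with a round collar, 89 mm across, top 12 mm above the origin; its bore is 71 mm at the bottom and flares to 82 mm. The tin stands inside on the plate, 4 mm above the origin. Origin: centre of the plate's underside, 4 mm above the worktop; z up
- pen_rest: place of the marker: short blue holder fixed in the white tray. Plate 92 x 96 x 5 mm; two upright V-saddles at y = -24 and +24 mm (10 mm thick, 40 mm wide, top 25 mm above the origin; 90 degree V, 26 mm wide at the mouth). The pen lies in both Vs along y, its axis 20 mm above the origin. Origin: centre of the plate's underside, 4 mm above the worktop; z up

How it is judged:
By the outcome, as a careful person would: the job done as asked, in the order asked, and still so for the second after the job is handed in, with the robot touching nothing.
It also fails if it takes over 99 s, if anything falls off the work surface, if the arm or the gripper's body presses on something with over 40 N, if the wrist force passes 120 N, or if a joint passes its speed limit or range.

## Working session

There is one attempt and no reset: what is moved stays moved. The work goes in short steps, Python scripts to look and compute and a shell command to move; the robot and the scene stay as the last step left them, time stands still between calls to the robot, and variables do not carry over. Pictures are saved under pics/ and viewed, at most 14 in all, crops included, and the job is handed in when it is done.

```bash
mkdir -p pics; cat > h.py <<'E'
from plant import *
import numpy as np, cv2
from scipy.spatial.transform import Rotation as R
def cam(n):
    return capture(n)
def save(p,f): cv2.imwrite('pics/'+f,p['img'][:,:,::-1])
def cloud(p):
    v,u=np.mgrid[0:480,0:640]; z=p['z_map']
    c=np.stack([(u-p['cx'])/p['fx']*z,(v-p['cy'])/p['fy']*z,z],-1)
    return R.from_quat(p['orientation']).apply(c.reshape(-1,3)).reshape(480,640,3)+p['eye']
def ray(p,px,h):
    d=R.from_quat(p['orientation']).apply([(px[0]-p['cx'])/p['fx'],(px[1]-p['cy'])/p['fy'],1])
    return np.array(p['eye'])+d*(h-p['eye'][2])/d[2]
def proj(p,w):
    c=R.from_quat(p['orientation']).inv().apply(np.array(w)-p['eye'])
    return c[0]/c[2]*p['fx']+p['cx'],c[1]/c[2]*p['fy']+p['cy']
E
python3 - <<'E'
from h import *
print(observe())
t=cam('top');s=cam('side');save(t,'t0.png');save(s,'s0.png')
print(t['eye'],t['orientation'],s['eye'],s['orientation'])
for q in 'short_column open_spanner ferrule_tin marker_mid long_column ring_spanner column_cradle spanner_rest tin_well pen_rest'.split():
    for p,n in((t,'top'),(s,'side')):
        C=cloud(p)
        for m in masks_of(q,p)[:2]:
            r=m['region']&(p['z_map']>0); P=C[r]
            if len(P)<10: print(q,n,'small',m['score']);continue
            (cx,cy),wh,a=cv2.minAreaRect((P[:,:2]*1000).astype(np.float32))
            print(q,n,round(m['score'],2),np.round(m['centre']),len(P),'rect',round(cx),round(cy),np.round(wh),round(a,1),'z',np.round(np.percentile(P[:,2],[5,50,95])*1000))
        for m in mark_of(q,p)[:2]: print('   mark',n,round(m['score'],2),np.round(m['centre'],1),np.round(ray(p,m['centre'],.006 if q=='marker_mid' else .0 if 'cradle' not in q and 'rest' not in q and 'well' not in q else .004)*1000))
E
```

```text
{'time_s': 0.0, 'qpos': array([-1.22830136e+00,  3.79403361e-01,  1.73480549e+00,  1.44842374e-06,
        1.02849984e+00, -3.33058423e-02]), 'qvel': array([-0.00033987,  0.00030569,  0.000494  ,  0.00034894, -0.00079081,
       -0.00046073]), 'tau': array([-8.40249177e-04, -7.63726473e+01, -4.34364974e+01,  6.50599063e-02,
        4.24110261e-02, -6.76454783e-05]), 'eef_pos': array([ 0.25676486, -0.65076441,  0.21327966]), 'orientation': array([ 9.82398514e-01,  1.86796272e-01, -8.53109851e-05, -5.51460823e-04]), 'force': array([ 0.37849693, -0.66664115, -0.22550447]), 'ft_torque': array([-0.03682506, -0.00094279,  0.00087703]), 'finger_force': 0.0, 'gripper_width': 0.9958998005918053}
[ 4.01438744e-01 -7.52617229e-04  1.09301488e+00] [-0.70281517  0.70945727 -0.03309811  0.04032038] [ 0.50916944 -0.87280147  0.85454668] [ 0.9162117   0.01510162  0.00198655 -0.40040494]
short_column top 0.71 [165. 196.] 692 rect 607 339 [62. 64.] 24.9 z [12. 24. 28.]
short_column top 0.54 [163. 279.] 328 rect 413 338 [158.  14.] 83.5 z [-0.  9. 13.]
   mark top 0.59 [160.2 279.3] [413. 342.   0.]
sh
[... 1910 characters left out ...]
  4.]
spanner_rest top 0.96 [310. 221.] 2003 rect 540 6 [ 53. 197.] 3.6 z [ 6. 10. 21.]
   mark top 0.59 [309.6 222.6] [537.   7.   4.]
spanner_rest side 0.65 [333. 260.] 1549 rect 539 7 [ 52. 197.] 3.4 z [ 7. 10. 26.]
   mark top 0.83 [333.2 256.8] [459. -45.   4.]
   mark top 0.29 [307.6 194.7] [600.  10.   4.]
tin_well side 0.62 [293. 279.] 1460 rect 457 -47 [ 91. 101.] 3.0 z [ 6. 10. 17.]
   mark side 0.56 [293.8 276.3] [455. -43.   4.]
pen_rest top 0.89 [289. 263.] 1805 rect 452 54 [ 94. 100.] 3.8 z [ 6.  9. 26.]
   mark top 0.86 [288.7 264.8] [442.  54.   4.]
pen_rest side 0.67 [293. 245.] 1264 rect 450 53 [ 92. 101.] 4.1 z [ 7. 10. 27.]
   mark side 0.87 [291.6 244.9] [445.  53.   4.]
```

View pics/t0.png

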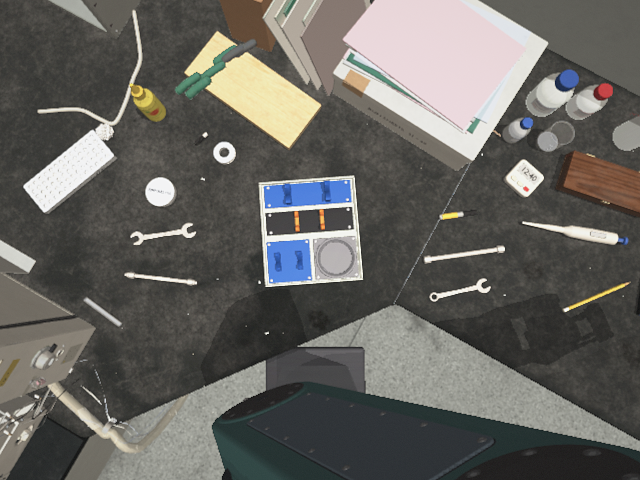

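View pics/s0.png

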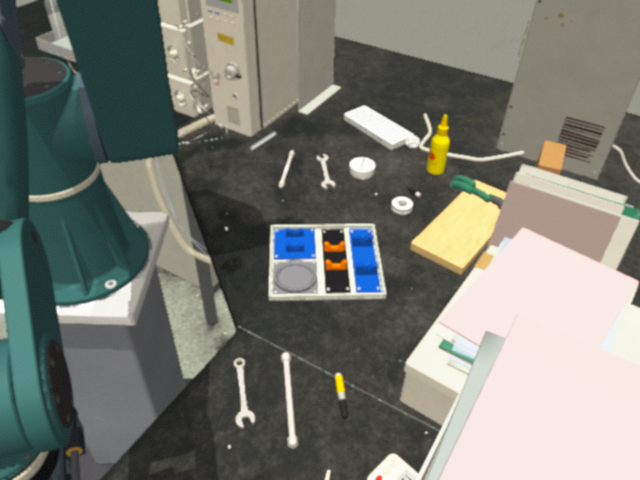

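The top view shows the short column at about (160,279), the open spanner at (163,234) and the tin at (160,193). The pen is at (459,215), the look-alikes to its lower right and the tray at (310,232), and the networks' positions agree. Next I refine the poses and check for obstacles.

```bash
cat >> h.py <<'E'
def need(x,y,z,yaw):
    """shares to go from the present pose: tool-axis shift (after spin done: 2nd) ; yaw = angle of tool x, deg"""
    s=observe(); M=R.from_quat(s['orientation']).as_matrix()
    d=np.array([x,y,z])/1000-s['eef_pos']; cy=np.degrees(np.arctan2(M[1,0],M[0,0]))
    dy=(yaw-cy+180)%360-180; q=np.radians(yaw); 
    T=np.array([[np.cos(q),np.sin(q),0],[np.sin(q),-np.cos(q),0],[0,0,-1]])
    print('t',round(s['time_s'],2),'tcp',np.round(s['eef_pos']*1000,1),'yaw',round(cy,1),'w',round(s['gripper_width']*91,1),'F',np.round(s['force'],1),'ff',round(s['finger_force'],1))
    print(' now-axes',np.round(M.T@d/.2,3),'after-spin axes',np.round(T@d/.2,3),'spin',round(-dy/180,4))
E
python3 - <<'E'
from h import *
t=cam('top');s=cam('side')
for q in ['short_column','open_spanner','ferrule_tin','marker_mid']:
    for p,n in((t,'top'),(s,'side')):
        C=cloud(p)
        for m in masks_of(q,p)[:3]:
            P=C[m['region']&(p['z_map']>0)]; P=P[(P[:,2]>.004 if q!='ferrule_tin' else P[:,2]>.02)&(P[:,2]<.04)]
            if len(P)<30: continue
            A=P[:,:2]*1000; c=A.mean(0); u=np.linalg.svd(A-c,full_matrices=0)[2][0]; u=u*np.sign(u[1])
            a=(A-c)@u; b=(A-c)@[-u[1],u[0]]
            mid=c+u*(np.percentile(a,1)+np.percentile(a,99))/2+np.array([-u[1],u[0]])*(np.percentile(b,2)+np.percentile(b,98))/2
            print(q,n,round(m['score'],2),'mid',np.round(mid,1),'long-axis ang',round(np.degrees(np.arctan2(u[1],u[0])),1),'len',np.round(np.ptp(a)),np.round(np.ptp(b)))
# obstacles >60mm high
for p,n in((t,'top'),(s,'side')):
    C=cloud(p); P=C[p['z_map']>0]*1000
    for name,x,y in(('col',413,339),('sp',515,336),('tin',606,340),('tray',530,5),('pen',551,-326)):
        for h in(60,120,200,300):
            Q=P[P[:,2]>h]; d=np.hypot(Q[:,0]-x,Q[:,1]-y); i=d.argmin(); print(n,name,h,round(d[i]),np.round(Q[i]),end=' | ')
        print()
# tray corners: white rim
p=t; C=cloud(p); hsv=cv2.cvtColor(p['img'],cv2.COLOR_RGB2HSV)
for nm,lo,hi in(('blue',(100,120,60),(125,255,255)),):
    mk=cv2.inRange(hsv,lo,hi); mk[:,:250]=0; mk[:,370:]=0; mk[:170]=0;mk[290:]=0
    n,l,st,ce=cv2.connectedComponentsWithStats(mk)
    for i in range(1,n):
        if st[i,4]>200:
            P=C[(l==i)&(p['z_map']>0)]; P=P[P[:,2]<.015]; print(nm,cv2.minAreaRect((P[:,:2]*1000).astype(np.float32)))
need(520,0,200,83.5)
E
```

```text
short_column top 0.6 mid [414.2 337.7] long-axis ang 82.8 len 159.0 13.0
short_column side 0.53 mid [413.8 335.1] long-axis ang 82.7 len 157.0 14.0
open_spanner top 0.62 mid [513.9 333.5] long-axis ang 95.4 len 131.0 26.0
open_spanner side 0.54 mid [514.7 334.4] long-axis ang 97.4 len 139.0 30.0
open_spanner side 0.54 mid [ 550.8 -325.9] long-axis ang 97.8 len 88.0 13.0
ferrule_tin top 0.72 mid [607.2 339.3] long-axis ang 58.1 len 64.0 63.0
marker_mid side 0.88 mid [ 551.  -327.4] long-axis ang 97.9 len 87.0 13.0
top col 60 173 [309. 477.  73.] | top col 120 173 [311. 479. 173.] | top col 200 174 [308. 478. 215.] | top col 300 175 [310. 480. 330.] | 
top sp 60 249 [311. 479. 173.] | top sp 120 249 [311. 479. 173.] | top sp 200 250 [313. 483. 287.] | top sp 300 250 [314. 484. 319.] | 
top tin 60 169 [774. 355.  82.] | top tin 120 179 [784. 359. 125.] | top tin 200 325 [325. 502. 291.] | top tin 300 326 [323. 501. 301.] | 
top tray 60 260 [ 292. -101.  801.] | top tray 120 260 [ 292. -101.  801.] | top tray 200 260 [ 292. -101.  801.] | top tray 300 260 [ 292. -101.  801.] | 
top pen 6
[... 533 characters left out ...]
side tin 300 323 [324. 497. 351.] | 
side tray 60 267 [271. -60. 563.] | side tray 120 267 [271. -60. 563.] | side tray 200 267 [271. -60. 563.] | side tray 300 267 [271. -60. 563.] | 
side pen 60 97 [ 647. -331.   97.] | side pen 120 145 [ 696. -320.  144.] | side pen 200 297 [ 623. -614.  469.] | side pen 300 297 [ 623. -614.  469.] | 
blue ((601.8428344726562, 11.8001708984375), (50.40963363647461, 193.4161376953125), 3.730890989303589)
blue ((451.3681640625, 54.061309814453125), (89.8104476928711, 93.71844482421875), 3.5334131717681885)
t 2.6 tcp [ 256.9 -651.2  214. ] yaw 21.5 w 91.1 F [0.4 0.6 0.5] ff 0.0
 now-axes [ 2.419 -2.546  0.07 ] after-spin axes [3.384 0.938 0.07 ] spin -0.3443
```

```bash
python3 -m handwheel '[[[0.2,-0.21,0],0,0],[[0.2,-0.21,0],0,0],[[0.2,-0.21,0],0,0],[[0.2,-0.21,0],0,0],[[0.2,-0.21,0],0,0],[[0.2,-0.21,0],0,0],[[0.2,-0.21,0],0,0],[[0.2,-0.21,0],0,0],[[0.2,-0.21,0],0,0],[[0.2,-0.21,0],0,0],[[0.2,-0.21,0],0,0],[[0.2,-0.21,0],0,0],[[0,0,0.05],-0.05,0],[[0,0,0.05],-0.05,0],[[0,0,0.05],-0.05,0.1],[[0,0,0.05],-0.05,0.2],[[0,0,0.05],-0.05,0.3],[[0,0,0.05],-0.05,0.4],[[0,0,0.05],-0.044,0.5]]' 25; python3 -c "
from h import *
need(414,338,100,83.2)"
```

```text
time_s: 4.97
eef_pos: [0.5186, -0.0062, 0.1437]
orientation: [0.745, 0.667, 0.0, 0.0]
force: [0.2, 0.3, -0.2]
gripper_width: 0.524
finger_force: 0.0
t 4.97 tcp [518.6  -6.2 143.7] yaw 83.7 w 47.7 F [ 0.2  0.3 -0.2] ff 0.0
 now-axes [ 1.654 -0.708  0.219] after-spin axes [ 1.647 -0.723  0.219] spin 0.0029
```

```bash
python3 -m handwheel '[[[0.2,-0.09,0],0.003,0.5],[[0.2,-0.09,0],0,0.5],[[0.2,-0.09,0.02],0,0.5],[[0.2,-0.09,0.04],0,0.5],[[0.2,-0.09,0.04],0,0.5],[[0.2,-0.09,0.04],0,0.5],[[0.2,-0.09,0.04],0,0.5],[[0.2,-0.08,0.04],0,0.5],[[0.05,-0.01,0],0,0.5],[[0,0,0],0,0.5]]'; python3 -c "
from h import *
p=cam('top');save(p,'t1.png')
need(414,338,3,83.2)"
```

```text
time_s: 6.22
eef_pos: [0.416, 0.3391, 0.1001]
orientation: [0.749, 0.662, 0.0, 0.0]
force: [0.3, -1.3, 0.0]
gripper_width: 0.501
finger_force: 0.0
t 6.28 tcp [416.1 338.5 100.1] yaw 82.9 w 45.6 F [ 0.2 -0.5  0.4] ff 0.0
 now-axes [-0.004 -0.01   0.485] after-spin axes [-0.004 -0.01   0.485] spin -0.0015
```

View pics/t1.png

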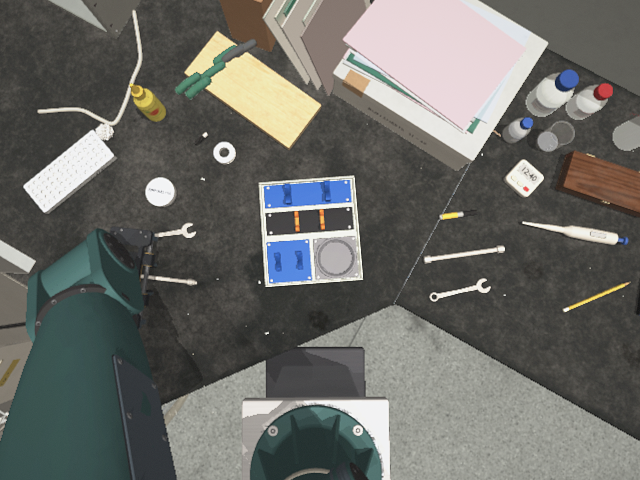

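The arm stands over the column, which shows at (190,281), and it clears the instrument. Now I descend.

```bash
python3 -m handwheel '[[[-0.002,-0.01,0.12],0,0.5],[[0,0,0.12],0,0.5],[[0,0,0.12],0,0.5],[[0,0,0.08],0,0.5],[[0,0,0.045],0,0.5],[[0,0,0],0,0.5],[[0,0,0],0,0.5],[[0,0,0],0,1],[[0,0,0],0,1],[[0,0,0],0,1],[[0,0,0],0,1],[[0,0,0],0,1],[[0,0,0],0,1]]' 25; python3 -c "
from h import *
need(414,338,3,83.2)"
```

```text
time_s: 7.9
eef_pos: [0.4139, 0.3389, 0.003]
orientation: [0.749, 0.662, 0.0, 0.0]
force: [0.9, 0.7, 0.7]
gripper_width: 0.078
finger_force: 25.0
t 7.9 tcp [413.9 338.9   3. ] yaw 82.9 w 7.1 F [0.9 0.7 0.7] ff 25.0
 now-axes [-0.004  0.001 -0.   ] after-spin axes [-0.004  0.001 -0.   ] spin -0.0016
```

```bash
python3 -m handwheel '[[[0,0,-0.05],0,1],[[0,0,-0.1],0,1],[[0,0,-0.15],0,1],[[0,0,-0.2],0,1],[[0,0,0],-0.03,1],[[0,0,0],-0.03,1],[[0,0,0],0,1]]'; python3 -c "
from h import *
need(602,12,90,93.6)"
```

```text
time_s: 8.78
eef_pos: [0.4138, 0.3388, 0.1035]
orientation: [0.684, 0.729, 0.0, 0.0]
force: [-0.4, 0.1, -0.1]
gripper_width: 0.074
finger_force: 25.0
t 8.78 tcp [413.8 338.8 103.5] yaw 93.7 w 6.8 F [-0.4  0.1 -0.1] ff 25.0
 now-axes [-1.691  0.834  0.067] after-spin axes [-1.69   0.836  0.067] spin 0.0004
```

```bash
python3 -m handwheel '[[[-0.1,0.05,0],0,1],[[-0.19,0.094,0],0,1],[[-0.2,0.1,0],0,1],[[-0.2,0.1,0],0,1],[[-0.2,0.1,0],0,1],[[-0.2,0.1,0],0,1],[[-0.2,0.1,0],0,1],[[-0.2,0.1,0.03],0,1],[[-0.15,0.07,0.03],0,1],[[-0.05,0.02,0],0,1],[[0,0,0],0,1],[[0,0,0],0,1]]'; python3 -c "
from h import *
p=cam('side');save(p,'s1.png')
need(602,12,90,93.6)
C=cloud(p)
for q in ['short_column','column_cradle']:
  for m in masks_of(q,p)[:2]:
    P=C[m['region']&(p['z_map']>0)]*1000
    if len(P)>10: print(q,m['score'],cv2.minAreaRect(P[:,:2].astype(np.float32)),np.percentile(P[:,2],[5,50,95]), np.round(P[P[:,1].argmin()]),np.round(P[P[:,1].argmax()]))
"
```

```text
time_s: 10.28
eef_pos: [0.6017, 0.0132, 0.0911]
orientation: [0.684, 0.73, -0.0, -0.0]
force: [0.2, 0.0, -0.6]
gripper_width: 0.077
finger_force: 25.0
t 10.32 tcp [601.7  13.3  91.1] yaw 93.7 w 6.9 F [-0.7  0.3 -0.4] ff 25.0
 now-axes [-0.006  0.001  0.006] after-spin axes [-0.006  0.001  0.006] spin 0.0008
column_cradle 0.77 ((601.7755126953125, 11.154090881347656), (53.9318962097168, 198.9754180908203), 3.7046408653259277) [ 7.28363213 10.68761088 34.56515327] [586. -89.  14.] [574. 109.   6.]
```

View pics/s1.png

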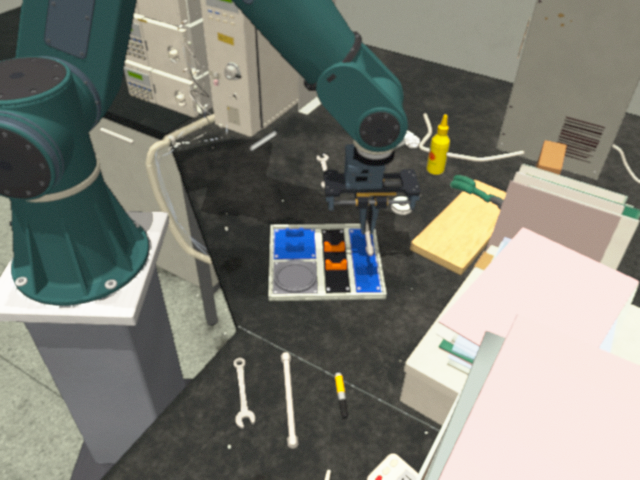

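The gripper is over the cradle, with the near end of the column at about (370,253). I check that end's position.

```bash
python3 -c "
from h import *
for n in('side','top'):
  p=cam(n);C=cloud(p)*1000
  k=(abs(C[...,0]-602)<25)&(abs(C[...,1]-12)<100)&(C[...,2]>82)&(C[...,2]<108)
  P=C[k]
  for lo,hi in((-100,-55),(-55,-20),(45,60),(60,110)):
    Q=P[(P[:,1]>lo)&(P[:,1]<hi)]
    if len(Q)>2: print(n,lo,len(Q),np.round(Q.min(0)),np.round(Q.mean(0)),np.round(Q.max(0)))
"
```

```text
side -100 36 [598. -68.  91.] [604. -61.  98.] [609. -56. 103.]
side -55 53 [598. -55.  94.] [603. -41.  99.] [611. -20. 103.]
```

```bash
python3 -m handwheel '[[[-0.005,0,0.08],0,1],[[0,0,0.1],0,1],[[0,0,0.08],0,1],[[0,0,0.04],0,1],[[0,0,0.02],0,1],[[0,0,0.005],0,1],[[0,0,0],0,1],[[0,0,0],0,1]]'; python3 -c "
from h import *
need(602,12,25.5,93.6)"
```

```text
time_s: 11.52
eef_pos: [0.6025, 0.0113, 0.0264]
orientation: [0.684, 0.73, 0.0, 0.0]
force: [0.4, 0.2, -0.8]
gripper_width: 0.082
finger_force: 25.0
t 11.53 tcp [602.5  11.3  26.4] yaw 93.7 w 7.4 F [ 0.4  0.2 -0.8] ff 25.0
 now-axes [ 0.003 -0.002  0.004] after-spin axes [ 0.003 -0.002  0.004] spin 0.0006
```

Next I release with a small opening, rise, and look.

```bash
python3 -m handwheel '[[[0,0,0.004],0,1],[[0,0,0],0,0.85],[[0,0,0],0,0.75],[[0,0,0],0,0.7],[[0,0,0],0,0.65],[[0,0,-0.1],0,0.65],[[0,0,-0.2],0,0.65],[[0,0,-0.2],0,0.65],[[0.2,-0.05,0],0,0.65],[[0.25,-0.05,0],0.004,0.6],[[0.25,-0.05,0],0.004,0.6],[[0.25,-0.05,0],0.004,0.6],[[0.25,-0.05,0],0.004,0.6]]'; python3 -c "
from h import *
p=cam('side');q=cam('top');save(p,'s2.png')
cv2.imwrite('pics/c2.png',np.hstack([cv2.resize(x['img'][a:a+100,b:b+130,::-1],(390,300)) for x,a,b in((p,215,262),(q,170,245))]))
need(514,334,60,97)
for pp in(p,q):
  C=cloud(pp)*1000
  k=(abs(C[...,0]-602)<12)&(abs(C[...,1]-12)<110)&(C[...,2]>22)&(C[...,2]<45); P=C[k]
  print(P[:,1].min(),P[:,1].max(),[ (lo,np.round(np.median(P[(P[:,1]>lo)&(P[:,1]<lo+15)],0),1)) for lo in(-70,-20,10,40,75) if ((P[:,1]>lo)&(P[:,1]<lo+15)).any()])
"
```

```text
time_s: 13.15
eef_pos: [0.5403, 0.2502, 0.1267]
orientation: [0.702, 0.712, 0.001, 0.0]
force: [1.7, -0.2, -0.3]
gripper_width: 0.4
finger_force: 0.0
t 13.25 tcp [539.9 252.2 126.7] yaw 91.0 w 36.6 F [-0.1  0.4  0.2] ff 0.0
 now-axes [ 0.411 -0.123  0.334] after-spin axes [ 0.422 -0.079  0.334] spin -0.0333
-69.77241042714056 91.10952512122594 [(-70, array([605.8, -61.7,  31.7])), (-20, array([602. , -13.6,  31.7])), (10, array([600.8,  18.7,  32.1])), (40, array([604.6,  50.9,  30.5])), (75, array([594.4,  80.5,  33.3]))]
-68.43744059265198 91.30608649952715 [(-70, array([604.7, -61.4,  32.4])), (-20, array([603.1, -12.8,  30.6])), (10, array([600.1,  18.1,  31.4])), (40, array([599.1,  49.4,  31.4])), (75, array([595.5,  81. ,  32.5]))]
```

View pics/c2.png

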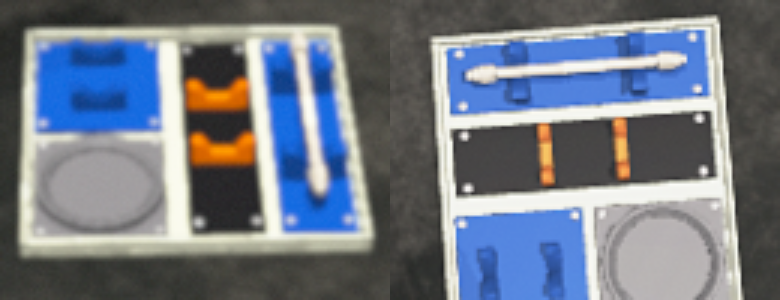

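Both crops show the column lying in both Vs, level and centred. Next is the spanner.

```bash
python3 -m handwheel '[[[0.1,-0.03,0.03],-0.017,0.55],[[0.15,-0.03,0.05],-0.017,0.55],[[0.12,-0.03,0.1],0,0.55],[[0.05,-0.005,0.1],0,0.55],[[0,0,0],0,0.55],[[0,0,0],0,0.55]]'; python3 -c "
from h import *
need(514.6,335.3,1.5,97.2)"
```

```text
time_s: 14.0
eef_pos: [0.5156, 0.3303, 0.0695]
orientation: [0.663, 0.749, 0.0, 0.0]
force: [0.3, 0.1, 0.0]
gripper_width: 0.449
finger_force: 0.0
t 14.0 tcp [515.6 330.3  69.5] yaw 96.9 w 40.8 F [0.3 0.1 0. ] ff 0.0
 now-axes [ 0.026 -0.002  0.34 ] after-spin axes [ 0.026 -0.002  0.34 ] spin -0.0015
```

```bash
python3 -m handwheel '[[[0.026,-0.002,0.08],-0.0015,0.55],[[0,0,0.12],0,0.55],[[0,0,0.08],0,0.55],[[0,0,0.04],0,0.55],[[0,0,0.018],0,0.55],[[0,0,0],0,0.55],[[0,0,0],0,0.55],[[0,0,0],0,1],[[0,0,0],0,1],[[0,0,0],0,1],[[0,0,0],0,1],[[0,0,0],0,1]]' 30; python3 -c "
from h import *
need(514.6,335.3,1.5,97.2)"
```

```text
time_s: 15.5
eef_pos: [0.5142, 0.336, 0.0016]
orientation: [0.661, 0.75, 0.0, 0.0]
force: [-1.4, -0.3, 2.9]
gripper_width: 0.119
finger_force: 30.0
t 15.5 tcp [514.2 336.    1.6] yaw 97.2 w 10.9 F [-1.4 -0.3  2.9] ff 30.0
 now-axes [-0.004  0.002  0.001] after-spin axes [-0.004  0.002  0.001] spin 0.0001
```

Gripped at about 12 mm wide. I lift and move over the rest at (539.7, 8).

```bash
python3 -m handwheel '[[[0,0,-0.05],0,1],[[0,0,-0.1],0,1],[[0,0,-0.15],0,1],[[0,0,-0.18],0.02,1],[[-0.1,0,0],0,1],[[-0.2,0.02,0],0,1],[[-0.22,0.02,0],0,1],[[-0.22,0.02,0],0,1],[[-0.22,0.02,0],0,1],[[-0.22,0.02,0],0,1],[[-0.2,0.02,0],0,1],[[-0.15,0.02,0],0,1],[[-0.07,0,0],0,1],[[0,0,0],0,1],[[0,0,0],0,1]]'; python3 -c "
from h import *
need(539.7,8,80,93.6)
p=cam('side');C=cloud(p)*1000
cv2.imwrite('pics/c3.png',cv2.resize(p['img'][200:310,250:400,::-1],(600,440)))
k=(abs(C[...,0]-540)<35)&(abs(C[...,1]-8)<100)&(C[...,2]>80)&(C[...,2]<115);P=C[k]
for lo,hi in((-100,-40),(-40,-15),(40,100)):
    Q=P[(P[:,1]>lo)&(P[:,1]<hi)]
    if len(Q)>2: print(lo,len(Q),np.round(Q.min(0)),np.round(Q.mean(0)),np.round(Q.max(0)))
"
```

```text
time_s: 17.38
eef_pos: [0.562, 0.0191, 0.0975]
orientation: [0.684, 0.729, -0.0, -0.0]
force: [0.3, -0.1, -0.4]
gripper_width: 0.123
finger_force: 30.0
t 17.38 tcp [562.   19.1  97.5] yaw 93.7 w 11.2 F [ 0.3 -0.1 -0.4] ff 30.0
 now-axes [-0.048 -0.115  0.088] after-spin axes [-0.048 -0.115  0.088] spin 0.0003
-100 38 [549. -55.  95.] [556. -48. 102.] [574. -40. 105.]
-40 84 [549. -39.  96.] [563. -29. 102.] [574. -15. 105.]
40 55 [541.  40.  97.] [560.  70. 101.] [567.  94. 105.]
```

View pics/c3.png

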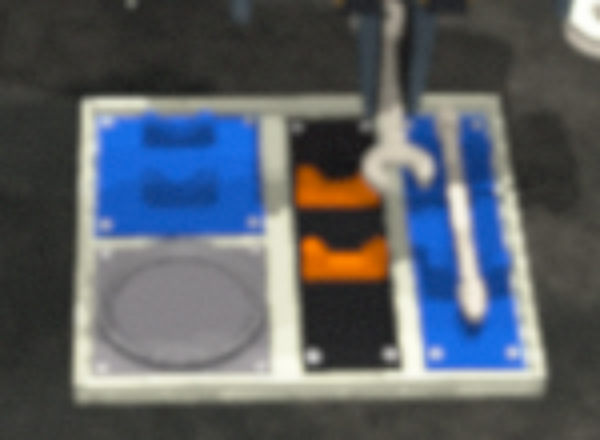

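The near jaw is at about (400,165) in the crop, the spanner hangs level, and its length is centred on the TCP. I move over the slots and descend.

```bash
python3 -m handwheel '[[[-0.02,-0.05,0],0,1],[[-0.02,-0.05,0.04],0,1],[[-0.008,-0.015,0.05],0,1],[[0,0,0],0,1],[[0,0,0],0,1]]'; python3 -c "
from h import *
need(539.7,8,18.6,93.6)"
```

```text
time_s: 18.05
eef_pos: [0.5402, 0.0073, 0.0795]
orientation: [0.684, 0.729, 0.0, -0.0]
force: [-0.2, 0.3, -0.5]
gripper_width: 0.125
finger_force: 30.0
t 18.05 tcp [540.2   7.3  79.5] yaw 93.6 w 11.4 F [-0.2  0.3 -0.5] ff 30.0
 now-axes [ 0.003 -0.002  0.304] after-spin axes [ 0.003 -0.002  0.304] spin 0.0001
```

```bash
python3 -m handwheel '[[[0.002,-0.002,0.08],0,1],[[0,0,0.1],0,1],[[0,0,0.06],0,1],[[0,0,0.03],0,1],[[0,0,0.02],0,1],[[0,0,0.01],0,1],[[0,0,0],0,1],[[0,0,0],0,1]]'; python3 -c "
from h import *
need(539.7,8,18.6,93.6)"
```

```text
time_s: 19.05
eef_pos: [0.5397, 0.0077, 0.0199]
orientation: [0.684, 0.729, 0.0, 0.0]
force: [-0.9, -0.3, -0.3]
gripper_width: 0.124
finger_force: 30.0
t 19.05 tcp [539.7   7.7  19.9] yaw 93.6 w 11.3 F [-0.9 -0.3 -0.3] ff 30.0
 now-axes [0.001 0.    0.006] after-spin axes [0.001 0.    0.006] spin 0.0001
```

```bash
python3 -m handwheel '[[[0,0,0.005],0,1],[[0,0,0],0,0.85],[[0,0,0],0,0.75],[[0,0,0],0,0.7],[[0,0,0],0,0.65],[[0,0,-0.1],0,0.65],[[0,0,-0.2],0,0.65],[[0,0,-0.2],0,0.5],[[0.2,0.02,0],0,0.2],[[0.25,0.02,0],0,0],[[0.25,0.02,0],0,0],[[0.25,0.02,0],0,0],[[0.25,0.04,0],0,0],[[0.25,0.05,0],0,0],[[0.1,0.05,0],0,0],[[0,0,0],0,0],[[0,0,0],0,0]]'; python3 -c "
from h import *
p=cam('side');q=cam('top')
cv2.imwrite('pics/c4.png',np.hstack([cv2.resize(x['img'][a:a+100,b:b+130,::-1],(390,300)) for x,a,b in((p,215,262),(q,170,245))]))
need(606.5,339.5,14,93.6)
for pp in(p,q):
  C=cloud(pp)*1000
  k=(abs(C[...,0]-540)<25)&(abs(C[...,1]-8)<105)&(C[...,2]>18)&(C[...,2]<45); P=C[k]
  print(P[:,1].min(),P[:,1].max(),[ (lo,np.round(np.median(P[(P[:,1]>lo)&(P[:,1]<lo+12)],0),1)) for lo in(-60,-5,5,60) if ((P[:,1]>lo)&(P[:,1]<lo+12)).any()])
"
```

```text
time_s: 21.18
eef_pos: [0.5636, 0.3186, 0.1182]
orientation: [0.685, 0.729, -0.0, -0.0]
force: [0.2, 0.1, -0.7]
gripper_width: 0.998
finger_force: 0.0
t 21.27 tcp [563.7 318.6 118.4] yaw 93.6 w 91.0 F [ 0.1  0.9 -0. ] ff 0.0
 now-axes [0.091 0.221 0.522] after-spin axes [0.091 0.22  0.522] spin -0.0002
-64.88313360122788 111.09983479985009 [(-60, array([533.9, -53.3,  23.3])), (-5, array([537.8,  -0.7,  23.5])), (5, array([537.6,  11.8,  22.8])), (60, array([531. ,  65.5,  23.3]))]
-96.97437563571111 112.08789723851471 [(-60, array([532.9, -54. ,  22.6])), (-5, array([538.1,   1. ,  22.7])), (5, array([537.8,  12.1,  22. ])), (60, array([537.3,  65.2,  23.5]))]
```

View pics/c4.png

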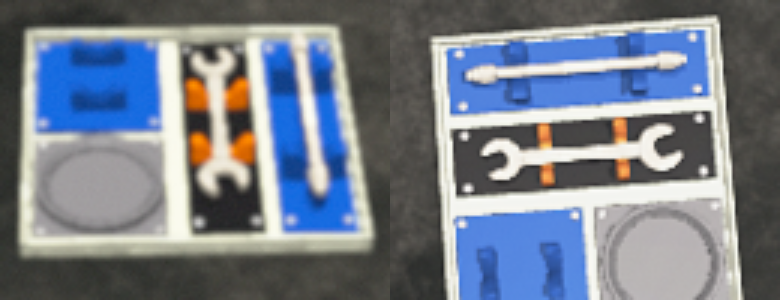

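The spanner lies in both slots, level, spanning about 482–685 px against a post midpoint of 583. Now the tin.

```bash
python3 -m handwheel '[[[0.045,0.11,0],0,0],[[0.046,0.11,0.04],0,0],[[0,0,0.12],0,0],[[0,0,0],0,0],[[0,0,0],0,0]]'; python3 -c "
from h import *
need(606.5,339.5,14,93.6)
for n in('side','top'):
  p=cam(n);C=cloud(p)*1000
  for m in masks_of('ferrule_tin',p)[:1]+mark_of('ferrule_tin',p)[:1]:
    if 'region' not in m: print('mark',ray(p,m['centre'],0)[:2]*1000);continue
    P=C[m['region']&(p['z_map']>0)];P=P[(P[:,2]>20)&(P[:,2]<30)]
    print(n,m['score'],len(P),cv2.minEnclosingCircle(P[:,:2].astype(np.float32)),P.min(0),P.max(0))
"
```

```text
time_s: 21.9
eef_pos: [0.6058, 0.3402, 0.0863]
orientation: [0.684, 0.729, -0.001, -0.0]
force: [-0.5, 0.2, 0.1]
gripper_width: 1.005
finger_force: 0.0
t 21.9 tcp [605.8 340.2  86.3] yaw 93.6 w 91.4 F [-0.5  0.2  0.1] ff 0.0
 now-axes [-0.004  0.004  0.362] after-spin axes [-0.004  0.003  0.362] spin 0.0001
side 0.83 319 ((606.8553466796875, 340.0573425292969), 35.05311965942383) [577.22228985 305.09849463  20.06779541] [639.01418556 373.50725418  29.77514357]
mark [603.94721567 344.89746241]
top 0.73 512 ((607.3430786132812, 338.8539123535156), 31.7928524017334) [576.62533976 307.44274391  20.22938422] [638.28825007 370.32705617  29.970736  ]
mark [602.88805963 333.37168569]
```

```bash
python3 -m handwheel '[[[-0.004,0.005,0.1],0,0],[[0,0,0.12],0,0],[[0,0,0.1],0,0],[[0,0,0.04],0,0],[[0,0,0],0,0],[[0,0,0],0,0.2],[[0,0,0],0,0.5],[[0,0,0],0,0.6],[[0,0,0],0,0.6],[[0,0,0],0,0.6],[[0,0,0],0,0.6]]' 15; python3 -c "
from h import *
need(457,-47,80,93.6)"
```

```text
time_s: 23.58
eef_pos: [0.6079, 0.3402, 0.015]
orientation: [0.684, 0.729, 0.0, 0.0]
force: [-0.6, -0.7, 6.3]
gripper_width: 0.681
finger_force: 15.2
t 23.57 tcp [607.9 340.2  15. ] yaw 93.6 w 62.0 F [-0.6 -0.7  6.3] ff 15.2
 now-axes [-1.884 -0.875 -0.326] after-spin axes [-1.885 -0.875 -0.325] spin 0.0001
```

```bash
python3 -m handwheel '[[[0,0,-0.03],0,0.6],[[0,0,-0.1],0,0.6],[[0,0,-0.15],0,0.6],[[0,0,-0.15],0,0.6],[[-0.08,-0.04,0],0,0.6],[[-0.16,-0.07,0],0,0.6],[[-0.2,-0.1,0],0,0.6],[[-0.2,-0.1,0],0,0.6],[[-0.2,-0.1,0],0,0.6],[[-0.2,-0.1,0],0,0.6],[[-0.2,-0.1,0],0,0.6],[[-0.2,-0.09,0],0,0.6],[[-0.2,-0.09,0],0,0.6],[[-0.2,-0.09,0],0,0.6],[[-0.15,-0.06,0],0,0.6],[[-0.09,-0.035,0],0,0.6],[[0,0,0],0,0.6],[[0,0,0],0,0.6]]'; python3 -c "
from h import *
need(457,-47,60,93.6)
p=cam('side');C=cloud(p)*1000
cv2.imwrite('pics/c5.png',cv2.resize(p['img'][200:310,250:400,::-1],(600,440)))
for m in masks_of('ferrule_tin',p)[:1]:
    P=C[m['region']&(p['z_map']>0)]; print(m['score'],len(P),np.percentile(P,1,0),np.percentile(P,99,0))
"
```

```text
time_s: 25.82
eef_pos: [0.439, -0.0871, 0.1004]
orientation: [0.684, 0.729, -0.0, -0.0]
force: [0.5, -0.3, -0.9]
gripper_width: 0.684
finger_force: 14.9
t 25.82 tcp [439.  -87.1 100.4] yaw 93.6 w 62.3 F [ 0.5 -0.3 -0.9] ff 14.9
 now-axes [0.194 0.102 0.202] after-spin axes [0.194 0.102 0.202] spin 0.0
0.6 846 [ 408.58953344 -118.76476312   89.63097332] [468.27511444 -57.70352066 114.28634157]
```

View pics/c5.png

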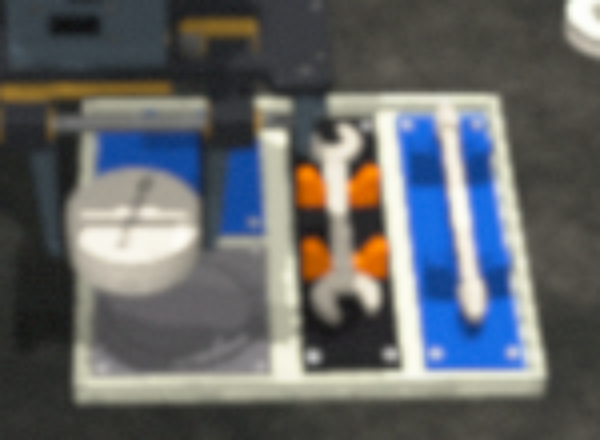

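The tin is held level with its lid up at about (135,225). It overshot by roughly 40 mm, so I correct that and lower it.

```bash
python3 -m handwheel '[[[0.06,0.03,0],0,0.6],[[0.09,0.05,0.02],0,0.6],[[0.047,0.022,0.1],0,0.6],[[0,0,0.08],0,0.6],[[0,0,0],0,0.6],[[0,0,0],0,0.6]]'; python3 -c "
from h import *
need(457,-46.5,23,93.6)"
```

```text
time_s: 26.68
eef_pos: [0.4573, -0.0469, 0.0608]
orientation: [0.684, 0.729, -0.0, -0.0]
force: [0.1, 0.1, -0.6]
gripper_width: 0.684
finger_force: 14.9
t 26.68 tcp [457.3 -46.9  60.8] yaw 93.6 w 62.2 F [ 0.1  0.1 -0.6] ff 14.9
 now-axes [ 0.002 -0.001  0.189] after-spin axes [ 0.002 -0.001  0.189] spin 0.0
```

```bash
python3 -m handwheel '[[[0,0,0.06],0,0.6],[[0,0,0.06],0,0.6],[[0,0,0.03],0,0.6],[[0,0,0.02],0,0.6],[[0,0,0.012],0,0.6],[[0,0,0],0,0.6],[[0,0,0],0,0.6],[[0,0,0.002],0,0.6]]'; python3 -c "
from h import *
need(457,-46.5,23,93.6)"
```

```text
time_s: 27.68
eef_pos: [0.4573, -0.0468, 0.0239]
orientation: [0.684, 0.729, 0.0, 0.0]
force: [-0.9, -1.3, -0.5]
gripper_width: 0.682
finger_force: 15.0
t 27.68 tcp [457.3 -46.8  23.9] yaw 93.6 w 62.0 F [-0.9 -1.3 -0.5] ff 15.0
 now-axes [ 0.002 -0.002  0.005] after-spin axes [ 0.002 -0.002  0.005] spin 0.0001
```

```bash
python3 -m handwheel '[[[0,0,0.004],0,0.6],[[0,0,0],0,0.25],[[0,0,0],0,0.2],[[0,0,0],0,0.17],[[0,0,0],0,0.17],[[0,0,-0.1],0,0.17],[[0,0,-0.2],0,0.17],[[0,0,-0.2],0,0.3],[[-0.15,0.02,0],-0.011,0.5],[[-0.2,0.04,0],-0.012,0.55],[[-0.22,0.06,0],0,0.6],[[-0.22,0.06,0],0,0.6],[[-0.22,0.06,0],0,0.6],[[-0.2,0.06,0],0,0.6],[[-0.1,0.03,0],0,0.6],[[0,0,0],0,0.6],[[0,0,0],0,0.6]]'; python3 -c "
from h import *
p=cam('side');q=cam('top')
cv2.imwrite('pics/c6.png',np.hstack([cv2.resize(x['img'][a:a+100,b:b+130,::-1],(390,300)) for x,a,b in((p,215,262),(q,190,245))]))
need(551,-327,2.5,97.8)
for pp in(p,q):
  C=cloud(pp)*1000
  for m in masks_of('ferrule_tin',pp)[:1]:
    P=C[m['region']&(pp['z_map']>0)]; P=P[P[:,2]>26]; print(m['score'],len(P),np.percentile(P,1,0),np.percentile(P,99,0))
    for a in (0,1): print(np.polyfit(P[:,a]-P[:,a].mean(),P[:,2],1))
  for m in masks_of('marker_mid',pp)[:1]:
    P=C[m['region']&(pp['z_map']>0)]; print('pen',m['score'],cv2.minAreaRect(P[:,:2].astype(np.float32)))
"
```

```text
time_s: 29.8
eef_pos: [0.5537, -0.2973, 0.1227]
orientation: [0.657, 0.753, -0.0, -0.001]
force: [-0.5, 0.4, -0.1]
gripper_width: 0.398
finger_force: 0.0
t 29.9 tcp [ 553.9 -297.3  122.9] yaw 97.8 w 36.3 F [ 1.2 -1.  -0.1] ff 0.0
 now-axes [-0.145 -0.034  0.602] after-spin axes [-0.145 -0.035  0.602] spin 0.0001
0.6 459 [427.20851526 -72.92407045  27.69458635] [486.64195399 -16.3263586   37.51757738]
[ 0.04573823 34.11272549]
[-0.32557513 34.11272549]
pen 0.86 ((551.65966796875, -325.3135070800781), (13.6204833984375, 88.87406921386719), 7.718778133392334)
0.86 652 [426.72580896 -76.4157818   29.27103428] [485.30699782 -17.75669484  37.74271008]
[-9.10310945e-03  3.34770482e+01]
[-6.43488662e-03  3.34770482e+01]
pen 0.49 ((547.5277099609375, -299.42706298828125), (11.884087562561035, 31.69329071044922), 7.702885150909424)
```

View pics/c6.png

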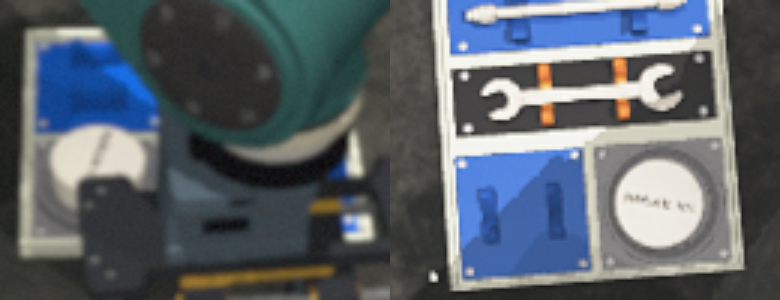

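The tin sits level in the well in the right crop, with its lid at z ≈ 33 mm. Now the pen, keeping clear of the box on the +x side.

```bash
python3 -m handwheel '[[[-0.07,-0.02,0],0,0.65],[[-0.072,-0.015,0.03],0,0.65],[[0,0,0.12],0,0.65],[[0,0,0.1],0,0.65],[[0,0,0],0,0.65],[[0,0,0],0,0.65]]'; python3 -c "
from h import *
need(551,-326.5,2.5,97.8)"
```

```text
time_s: 30.85
eef_pos: [0.5515, -0.3278, 0.0732]
orientation: [0.658, 0.753, 0.0, 0.0]
force: [0.2, -0.1, 0.8]
gripper_width: 0.348
finger_force: 0.0
t 30.85 tcp [ 551.5 -327.8   73.2] yaw 97.8 w 31.7 F [ 0.2 -0.1  0.8] ff 0.0
 now-axes [ 0.007 -0.002  0.354] after-spin axes [ 0.007 -0.002  0.354] spin -0.0002
```

```bash
python3 -m handwheel '[[[0.007,-0.002,0.08],0,0.65],[[0,0,0.1],0,0.65],[[0,0,0.08],0,0.65],[[0,0,0.06],0,0.65],[[0,0,0.03],0,0.65],[[0,0,0],0,0.65],[[0,0,0],0,0.65],[[0,0,0],0,0.8],[[0,0,0],0,1],[[0,0,0],0,1],[[0,0,0],0,1]]' 10; python3 -c "
from h import *
need(551,-326.5,2.5,97.8)"
```

```text
time_s: 32.22
eef_pos: [0.5508, -0.3263, 0.0031]
orientation: [0.658, 0.753, 0.0, 0.0]
force: [-1.2, 0.8, 2.8]
gripper_width: 0.125
finger_force: 10.0
t 32.23 tcp [ 550.8 -326.3    3.1] yaw 97.8 w 11.4 F [-1.2  0.8  2.8] ff 10.0
 now-axes [-0.001  0.001  0.003] after-spin axes [-0.001  0.001  0.003] spin -0.0002
```

```bash
python3 -m handwheel '[[[0,0,-0.05],0,1],[[0,0,-0.15],0,1],[[0,0,-0.2],0,1],[[0,0,-0.15],0.0233,1],[[0,0,0],0,1],[[0,0,0],0,1]]'; python3 -c "
from h import *
need(451.3,53.9,85,93.6)"
```

```text
time_s: 32.98
eef_pos: [0.5503, -0.326, 0.1125]
orientation: [0.684, 0.729, -0.0, -0.0]
force: [-0.7, 0.0, -1.0]
gripper_width: 0.12
finger_force: 10.0
t 32.98 tcp [ 550.3 -326.   112.5] yaw 93.6 w 10.9 F [-0.7  0.  -1. ] ff 10.0
 now-axes [ 1.927 -0.374  0.138] after-spin axes [ 1.927 -0.375  0.138] spin 0.0001
```

```bash
python3 -m handwheel '[[[0.1,-0.034,0],0,1],[[0.19,-0.034,0],0,1],[[0.2,-0.034,0],0,1],[[0.2,-0.034,0],0,1],[[0.2,-0.034,0],0,1],[[0.2,-0.034,0],0,1],[[0.2,-0.034,0],0,1],[[0.2,-0.034,0],0,1],[[0.2,-0.034,0],0,1],[[0.15,-0.034,0.03],0,1],[[0.087,-0.034,0.05],0,1],[[0,0,0.05],0,1],[[0,0,0],0,1],[[0,0,0],0,1]]'; python3 -c "
from h import *
need(451.3,53.9,60,93.6)
p=cam('side');C=cloud(p)*1000
cv2.imwrite('pics/c7.png',cv2.resize(p['img'][200:310,250:400,::-1],(600,440)))
for m in masks_of('marker_mid',p)[:1]:
    P=C[m['region']&(p['z_map']>0)]; print(m['score'],len(P),np.percentile(P,1,0),np.percentile(P,99,0))
# saddles of the pen rest, both views
for pp in(p,cam('top')):
  C=cloud(pp)*1000; y=np.radians(3.6); d=C[...,:2]-[451.3,53.9]
  a=d@[np.cos(y),np.sin(y)]; b=d@[-np.sin(y),np.cos(y)]
  k=(abs(a)<26)&(abs(b)<40)&(C[...,2]>16)&(C[...,2]<33)
  for s in(-1,1):
    kk=k&(b*s>5)
    if kk.sum()>4: print(s,kk.sum(),'along',np.round(np.percentile(b[kk],[2,50,98]),1),'across',np.round(np.percentile(a[kk],[2,50,98]),1))
"
```

```text
time_s: 34.72
eef_pos: [0.4521, 0.0533, 0.0869]
orientation: [0.685, 0.729, -0.0, -0.0]
force: [0.5, 0.2, 0.1]
gripper_width: 0.123
finger_force: 10.0
t 34.73 tcp [452.1  53.3  86.9] yaw 93.5 w 11.2 F [0.5 0.2 0.1] ff 10.0
 now-axes [ 0.003 -0.004  0.135] after-spin axes [ 0.003 -0.004  0.135] spin -0.0004
0.49 175 [4.36847143e+02 9.84563650e+00 4.18438056e-01] [457.28302266 131.37621823  99.63497128]
-1 114 along [-31.2 -26.7 -18.9] across [-20.3  -2.1  18.3]
1 102 along [17.1 21.5 29.7] across [-20.4  -1.7  17. ]
```

View pics/c7.png

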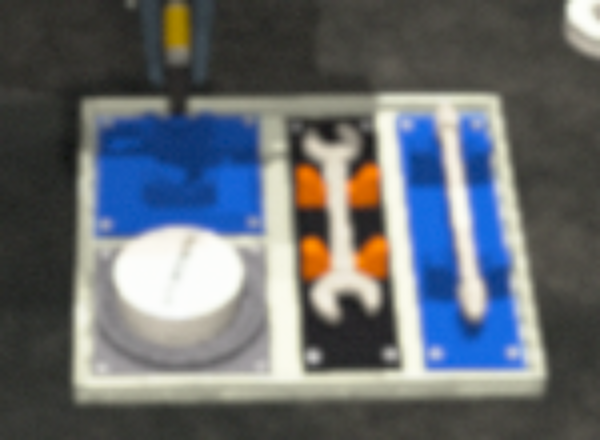

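The pen is held level above its rest, at about (175,60) in the crop. The saddles measure as centred near y = 53, so the tool is aligned within about 1 mm. I descend in stages.

```bash
python3 -m handwheel '[[[0,-0.004,0.08],0,1],[[0,0,0.1],0,1],[[0,0,0.06],0,1],[[0,0,0.03],0,1],[[0,0,0.02],0,1],[[0,0,0.01],0,1],[[0,0,0.01],0,1],[[0,0,0.01],0,1],[[0,0,0],0,1]]'; python3 -c "
from h import *
need(451.3,53.2,21.3,93.6)"
```

```text
time_s: 36.0
eef_pos: [0.4512, 0.0537, 0.0229]
orientation: [0.685, 0.729, 0.0, -0.0]
force: [-0.5, 0.2, -0.4]
gripper_width: 0.122
finger_force: 10.0
t 36.0 tcp [451.2  53.7  22.9] yaw 93.6 w 11.1 F [-0.5  0.2 -0.4] ff 10.0
 now-axes [-0.003  0.     0.008] after-spin axes [-0.003  0.     0.008] spin -0.0002
```

No contact. I go down the last millimetre, open gently, rise and clear away.

```bash
python3 -m handwheel '[[[-0.002,0,0.006],0,1],[[0,0,0],0,1],[[0,0,0],0,0.85],[[0,0,0],0,0.75],[[0,0,0],0,0.7],[[0,0,0],0,0.7],[[0,0,-0.05],0,0.7],[[0,0,-0.15],0,0.7],[[0,0,-0.25],0,0.7],[[0,0,-0.25],0,0.7],[[0.15,0,-0.1],0,0.7],[[0.25,0.05,0],0,0.7],[[0.25,0.05,0],0,0.7],[[0.25,0.05,0],0,0.7],[[0.25,0.05,0],0,0.7],[[0.25,0.05,0],0,0.7],[[0,0,0],0,0.7],[[0,0,0],0,0.7]]'; python3 -c "
from h import *
p=cam('side');q=cam('top');save(q,'t8.png')
cv2.imwrite('pics/c8.png',np.hstack([cv2.resize(x['img'][a:a+130,b:b+130,::-1],(390,390)) for x,a,b in((p,200,262),(q,165,245))]))
need(551,200,200,97.8)
for pp in(p,q):
  C=cloud(pp)*1000; y=np.radians(3.6)
  for n,h,w in(('col',(601.7,12),8),('sp',(539.7,8),8),('pen',(451.3,53.2),9)):
    d=C[...,:2]-h; a=d@[np.cos(y),np.sin(y)]; b=d@[-np.sin(y),np.cos(y)]
    k=(abs(a)<w)&(abs(b)<92 if n!='pen' else abs(b)<47)&(C[...,2]>17)&(C[...,2]<50)
    print(n,k.sum(),'along',np.round(np.percentile(b[k],[1,99]),1),'across',np.round(np.median(a[k]),1),'z fit',np.round(np.polyfit(b[k],C[...,2][k],1),3))
"
```

```text
time_s: 38.25
eef_pos: [0.4833, 0.3355, 0.1819]
orientation: [0.685, 0.729, -0.0, -0.0]
force: [-0.3, 0.3, -0.2]
gripper_width: 0.303
finger_force: 0.0
t 38.35 tcp [483.5 334.9 181.9] yaw 93.5 w 27.6 F [ 0.4 -0.2  0.1] ff 0.0
 now-axes [-0.694  0.295 -0.09 ] after-spin axes [-0.714  0.243 -0.09 ] spin -0.0238
col 294 along [-80.2  75.4] across -1.3 z fit [-3.0000e-03  3.1233e+01]
sp 234 along [-61.9  70.5] across -0.8 z fit [2.0000e-03 2.2592e+01]
pen 178 along [-41.7  42. ] across -0.7 z fit [2.4000e-02 2.8489e+01]
col 332 along [-79.5  77.2] across -0.9 z fit [3.0000e-03 3.1343e+01]
sp 283 along [-62.4  70.1] across -0.9 z fit [-0.    22.502]
pen 231 along [-42.5  40.8] across -1.0 z fit [9.0000e-03 2.8613e+01]
```

View pics/c8.png

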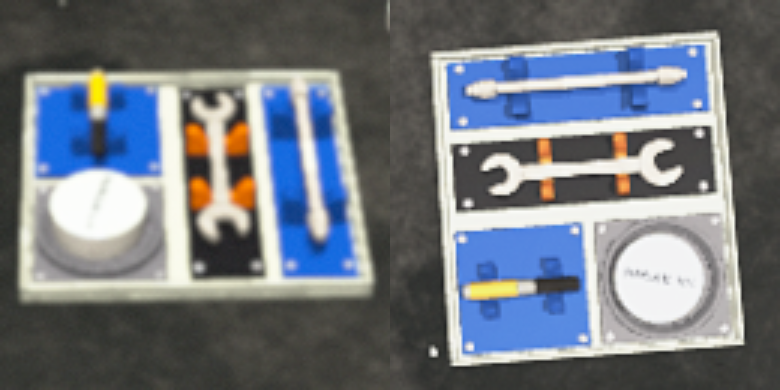

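View pics/t8.png

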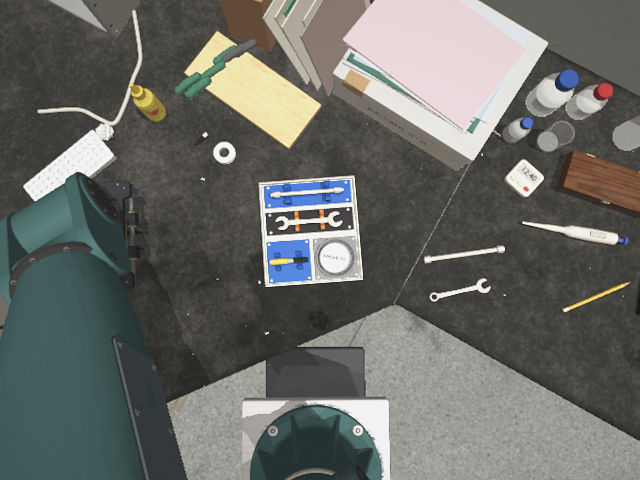

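All four pieces lie level and centred in their holders. The look-alikes at (465,254) and (461,291) have not moved, and the robot is clear.

```bash
python3 -c "
from plant import *
print(job_done())"
```

```text
the job is handed in; nothing more can be done
None
```

I handed the job in after about 38 s: the short column, open-ended spanner, ferrule tin (lid up) and marker pen are in their holders, level and about centred, and the longer column and ring spanner were left where they lay.

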